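# Couple the friction tester's tow bar to its sled

### The arm

A 6-joint arm with a two-finger parallel gripper is mounted at the origin on the work surface. World frame = base frame: x ahead of the robot, y to its left, z up, the work surface at z = 0. Lengths are in m, angles in rad, forces in N, time in s.
With the tool pointing down it reaches from about 0.35 to 0.975 m from the base axis. Payload 4.9 kg.
Tool frame: the origin (TCP) lies at the very end of the fingers, on their centre line; the grasp point (between the pads) lies 19 mm behind it; z points along the fingers, y is the line along which they close (so a half turn about z gives the same grasp; the last joint's range is limited). The gripper opens to 85 mm and grips with 20 to 120 N. Pads are 22 mm wide; open, the fingers measure 114 mm over their backs; the gripper's body (76 mm by 85 mm) begins 54 mm behind the grasp point. The pads swing forward as they close: fully open they stand 13 mm farther back than shut.
Start: joints at [-0.119, 0.053, 1.613, -0, 1.476, -0.119], TCP at [0.625, 0, 0.231] pointing down, gripper open.
Joint ranges: [-3.01, 3.01], [-1.01, 2.22], [0.06, 2.58], [-1.02, 4.17], [0.09, 2.62], [-3.14, 3.14]. Speed limits (rad/s): [2.57, 2.57, 3.14, 3.14, 3.14, 3.14].

### API

Orientations are given as a rotation vector (axis times angle).
In Python, from station import ctrl gives the robot as it stands. The module is installed in compiled form; this text tells all that it offers.
- The arm moves only by the tool jog_arm, never from a script. Its argument "steps" is a list of rows, each an object with "delta_rot": the turn, a rotation vector about the tool's x, y, z in degrees, a list of three; "linear": the shift along the tool's x, y, z in m, a list of three; "grip": the finger opening in m, from 0 to 0.0854. In form: [{"delta_rot": [rx, ry, rz], "linear": [x, y, z], "grip": grip}, ...]. A call has 1 to 10 rows; each row shifts and turns the commanded pose from where the row before left it, along the tool's axes as they then stand; what a row does not reach is not made up. A row lasts 1/10 s, in which the tool goes at most 50 mm and 8.59 degrees, less where a joint would pass 70% of its speed; a pose out of reach is approached as far as the arm can. A call with a gripper value outside its range is refused whole. The fingers move at their own pace and stop on an object; "newtons" is the grip in N (left out, the last holds). Time passes only in rows, so rows that do not move let the fingers close. It gives the time, the measured TCP pose, the force, the opening and the grip force at its end, in the units of the state.
- ctrl.get_obs(): the state, without advancing time (a new reading comes with each control period).
- ctrl.get_image(name): name is "scene" or "side" or "wrist"; returns (picture, depth): 400x640x3 uint8, red, green, blue; 400x640 float32, m along the optical axis (not along the pixel's ray), 0 where there is no reading.
- ctrl.camera_info(name): a dict with "camera_matrix" (3x3 intrinsics, pixels), "R" (3x3) and "t" (3): a world point X has camera coordinates R X + t; the wrist camera has in their place "T_tool_cam" (4x4, takes a point from camera to tool coordinates, whose origin is the TCP and whose axes are the flange's). Camera axes: x right, y down, z forward; pixel columns grow to the right and rows downward; lengths in m; the calibration is good to about 2 mm. A picture is of the moment at which its call begins: read the wrist's pose just before it. camera_info takes no time and is no camera call.
- ctrl.finish_job(): hands the job in; it is judged then, once.
The state is a dict: "t": time; "q": joint angles; "dq": joint speeds; "effort": joint torques, N m; "tool_pos": TCP position; "tool_rot": TCP orientation; "contact_force": force on the tool from outside, world axes, zero at the start; "wrist_torque": the same for the moment, N m; "opening": finger opening in m; "grip_force": force on a finger pad.
Only numpy, scipy, OpenCV 4.12 (cv2) and the standard library are available. Lean on these libraries where they do the work, as an engineer would, in place of code of your own. Each camera call takes 0.05 s, during which the arm holds its last target. There are 200 camera calls.

### The job

Couple the friction tester's tow bar to its sled: take the bar by its black knob, lower the blue hitch socket over the sled's steel ball and push it down lightly until it bears fully home on it, and only then press the red latch lever down until it snaps over and its jaw grips the ball. Leave the sled where it stands on the specimen panel and never push it down with more than about 15 N. Let go when it is latched, and leave everything else on the bench alone.

Things in the scene. Friction and masses are not known exactly. Their poses are not given: they have to be found in the camera images.
- tester: Grey bench friction tester, fixed, 190 mm wide (its x), 575 mm long (its y, the draw line). Origin on the bench, midway across; z up. At y -0.336 to -0.231 a white drive box (top 142 mm high); at y -0.075 to 0.225 the specimen bed, whose blue panel (top 52 mm high) carries the sled; between them a white crosshead, up to 140 mm high.
- panel: The blue specimen panel, 124 (x) x 262 (y) x 2 mm, flat on the tester's bed and fixed; origin at the centre of its underside, axes as the tester's. The sled stands on it; it is marked if the sled is pressed hard.
- pivot (a point): Joint of the blue tow bar, on the load cell of the crosshead: 113 mm above the bench, midway across the tester (its x = 0). The crosshead slides by hand along the tester's y (drag 1.5 N, 110 mm in all). The joint turns easily to the sides (0.45 rad each way); up and down it is stiff: the bar stays where it is left, also above the ball, and it takes a steady push of some 5 N at the knob to lower it, 9 N to lift it.
- towbar: The blue steel tow bar itself with its socket, knob, lever and jaw, 0.35 kg, 190 mm long, 22 mm wide; origin on its joint (pivot), frame as knob.
- knob (a point): Centre of the black ball knob (25 mm diameter, on a short 12 mm stem) on top of the socket, at the free end of the tow bar. Frame is the bar's: y along the bar from joint to socket, x across, z up out of the bar. The bar starts raised 0.25 to 0.45 rad and knob and socket lean by that. Grip with fingers closing across the bar, so that the knob can tilt between them. Socket's flat top: 26 mm below.
- socket (a point): Centre of the blue hitch socket's cavity, where the ball's centre lies when home: 44.5 mm below knob along the bar's z, 170 mm along the bar from its joint; frame as knob. The cup (35 mm across) opens downward: bore 27 mm, roof 12.5 mm above the point, mouth flaring to 40 mm, ending 11 mm below it. With the bar level the point is 113 mm above the bench.
- stud (a point): Where the ball stud's stem (12 mm diameter) leaves the sled's top face, 82 mm above the bench; frame is the sled's, z up the stem. The steel ball (25 mm diameter) is straight above. The stud is screwed in by hand: the ball's centre is anywhere from 25 to 37 mm above this point and is not measured, so find the seat by feel.
- sled: Aluminium sled with black rubber face, 80 (x) x 110 (y) x 30 mm, 0.63 to 0.93 kg, loose on the specimen panel; origin at the centre of its underside; the stud stands 30 mm from its middle towards the crosshead (its -y). It slides if pushed sideways with some 3 to 6 N.
- lever (a joint): Latch lever angle (rad): 0 open, standing 1.03 rad up from the bar and leaning back towards the bar's joint; grows as it is pressed down to the bar. An over-centre spring resists up to about 0.55 (at first some 3 N square to the paddle, 7 N straight down), then snaps it shut: it stops at 0.93 to 1.03 with the jaw under the ball, at 1.12 with no ball. If the socket is not home, the jaw may jam.
- paddle (a point): Middle of the upper face of the red paddle (22 mm wide, 26 mm long) at the lever's end, moving with it: 60 mm out along the lever from its pin and 7.5 mm off that line on the upper side, which faces the knob while the lever is open. Open: 52 mm behind socket (towards the bar's joint) and 60 mm above it; shut: about 86 mm behind and 17 mm above.
- pin (a point): The lever's hinge pin, across the bar: 27 mm behind socket (towards the bar's joint) and 5 mm above it; frame as knob.
- jaw: Steel jaw on the lever's short arm, under the bar; origin on the lever's pin. It swings forward under the ball as the lever is pressed down.
- spare_sled_c (a point): spare brass-topped sled, 70 x 90 x 22 mm, no ball; point at its middle. Bystander.
- weight_c (a point): brass knob weight, 38 mm diameter, 46 mm tall, standing on the tester's drive box; point at its middle. Bystander.
- beaker_c (a point): clear plastic beaker, 70 mm diameter, 85 mm tall; point at its middle. Bystander.
- reagent_c (a point): amber bottle, 60 mm diameter, 125 mm tall; point at its middle. Bystander.
- driver_c (a point): red-handled screwdriver, 140 mm long, lying on the bench; point at its middle. Bystander.
- tape_c (a point): roll of yellow tape lying flat, 92 mm diameter, 24 mm high; point at its middle. Bystander.
- pot_c (a point): white pot with red cap, 56 mm diameter, 55 mm tall; point at its middle. Bystander.
Things that resemble listed ones, but are neither listed nor needed, are in the scene too. What is shaped like the sled but green or pink is not meant.

How it is judged:
On the way:
1. the socket bears down home on the ball with the lever still open (horizontal distance between socket and stud below 0.006 m and z of socket in the frame of sled below 0.071 m and value of joint lever below 0.3 rad and contact force between towbar and sled above 1 N), for 0.2 s.
At the end, for the whole second after the job is handed in: The socket sits home on the ball (socket centre within 5 mm of the stud's axis and 51 to 71 mm above the sled's underside), the lever is snapped down (over 0.85 rad) with the jaw bearing on the ball (over 1 N), and the sled lies flat and at rest within 20 mm of where it stood (value of joint lever above 0.85 rad and contact force between jaw and sled above 1 N and horizontal distance between socket and stud below 0.005 m and z of socket in the frame of sled between 0.051 and 0.071 m and distance of stud from where it was at the start of the episode below 0.02 m and angle between sled's own z axis and vertical below 0.05 rad and linear speed of sled below 0.01 m/s and velocity of joint lever below 0.1 rad/s); the robot touches nothing.
It fails at once if the sled is pressed onto the specimen panel with more than 24 N (its own weight of up to 9 N and a push of over 15 N) (contact force between sled and panel above 24 N).
It fails at once if the sled is dragged more than 20 mm (distance of stud from where it was at the start of the episode above 0.02 m).
It fails at once if another thing on the bench is moved by more than 30 mm (distance of any of spare_sled_c, weight_c, beaker_c, reagent_c, driver_c, tape_c, pot_c from where it was at the start of the episode above 0.03 m).
It also fails if it takes over 48 s, if anything falls off the work surface, if the arm or the gripper's body presses on something with over 40 N, if the wrist force passes 120 N, or if a joint passes its speed limit or range.

## Working session

There is one attempt and no reset: what is moved stays moved. The work goes in short steps, Python scripts to look and compute and a tool call to move; the robot and the scene stay as the last step left them, time stands still between calls to the robot, and variables do not carry over. Pictures are saved under pics/ and viewed, at most 10 in all, crops included, and the job is handed in when it is done.

Besides the shell and the picture viewer there is one more tool, called after ">>>" as name(argument=value, ...), one argument or row to a line, values as JSON. jog_arm: Moves the arm, as the interface text tells. Its arguments: {"type":"object","properties":{"steps":{"type":"array"},"newtons":{"type":"number"}},"required":["steps"]}

```bash
mkdir -p pics; cat > h.py <<'E'
import numpy as np, cv2
from station import ctrl
from scipy.spatial.transform import Rotation as Rn
def snap(n,f):
    o=ctrl.get_obs(); im,d=ctrl.get_image(n)
    np.savez(f'pics/{f}.npz',im=im,d=d,p=o['tool_pos'],r=o['tool_rot']); cv2.imwrite(f'pics/{f}.png',im[:,:,::-1]); return im,d
def cloud(n,f):
    z=np.load(f'pics/{f}.npz'); d=z['d']; c=ctrl.camera_info(n); K=np.array(c['camera_matrix'])
    v,u=np.mgrid[:d.shape[0],:d.shape[1]]
    P=np.stack([(u-K[0,2])/K[0,0]*d,(v-K[1,2])/K[1,1]*d,d],-1)
    if 'R' in c: W=(P-np.array(c['t']))@np.array(c['R'])
    else:
        T=np.array(c['T_tool_cam']); W=(P@T[:3,:3].T+T[:3,3])@Rn.from_rotvec(z['r']).as_matrix().T+z['p']
    W[d==0]=np.nan; return W,z['im']
E
python3 - <<'E'
from h import *
a,_=snap('scene','s0'); b,_=snap('side','d0')
cv2.imwrite('pics/both.png',cv2.resize(np.vstack([a,b])[:,:,::-1],(480,600)))
print({k:np.round(v,3) for k,v in ctrl.get_obs().items()})
for n in('scene','side','wrist'):print(ctrl.camera_info(n))
E
```

```text
{'t': np.float64(0.1), 'q': array([-0.119,  0.053,  1.614,  0.   ,  1.476, -0.119]), 'dq': array([-0.001, -0.002, -0.003,  0.   , -0.001, -0.001]), 'effort': array([ 1.0000e-03, -3.9490e+01, -3.7136e+01, -0.0000e+00,  4.0000e-03,
       -0.0000e+00]), 'tool_pos': array([0.624, 0.   , 0.23 ]), 'tool_rot': array([-2.22e+00, -2.22e+00,  2.00e-03]), 'contact_force': array([ 0.037,  0.146, -0.653]), 'wrist_torque': array([-0.011, -0.025,  0.004]), 'grip_force': np.float64(0.0), 'opening': np.float64(0.085)}
{'camera_matrix': array([[409.92518831,   0.        , 319.92717404],
       [  0.        , 409.92518831, 196.32789064],
       [  0.        ,   0.        ,   1.        ]]), 'R': array([[-0.26454358,  0.96432676, -0.00951801],
       [ 0.71638168,  0.18989837, -0.67136868],
       [-0.64561133, -0.1844248 , -0.74106242]]), 't': array([ 0.16185835, -0.32016543,  1.79573017])}
{'camera_matrix': array([[425.63097166,   0.        , 323.32854074],
       [  0.        , 425.63097166, 198.50511659],
       [  0.        ,   0.        ,   1.        ]]), 'R': array([[ 0.88003519, -0.47490367, -0.00213558],
       [-0.23180463, -0.42561942, -0.87470837],
       [ 0.41449327,  0.77026918, -0.48464494]]), 't': array([-0.5152696 ,  0.23933387,  1.22835162])}
{'camera_matrix': array([[348.91843349,   0.        , 321.20413905],
       [  0.        , 348.91843349, 194.72765737],
       [  0.        ,   0.        ,   1.        ]]), 'T_tool_cam': array([[-1.79755821e-04, -9.60928288e-01, -2.76797386e-01,
         7.00262191e-02],
       [ 9.99999983e-01, -1.60734378e-04, -9.14084040e-05,
        -9.41751029e-04],
       [ 4.33460655e-05, -2.76797398e-01,  9.60928300e-01,
        -1.42471415e-01],
       [ 0.00000000e+00,  0.00000000e+00,  0.00000000e+00,
         1.00000000e+00]])}
```

View pics/s0.png

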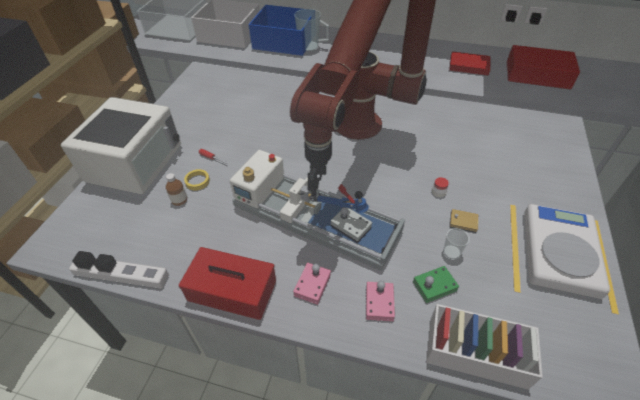

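View pics/d0.png

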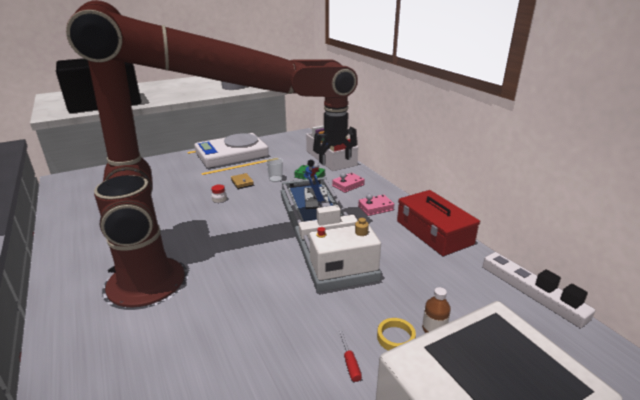

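The scene view shows the tester with its drive box at about (257,178), crosshead (300,200), knob (360,196), red lever (346,191) and sled stud about (350,217). I'll enlarge that area and get the clouds.

```bash
python3 - <<'E'
from h import *
W,im=cloud('scene','s0')
c=im[145:265,225:410]; cv2.imwrite('pics/c1.png',cv2.resize(c,None,fx=4.3,fy=4.3,interpolation=cv2.INTER_CUBIC)[:,:,::-1])
# panel blue pixels top at z~.052
f=W.astype(float)
b=im.astype(int)
m=(abs(f[...,2]-.052)<.006)&(b[...,2]>b[...,0]+30)&(f[...,0]>.4)&(f[...,0]<.9)
P=f[m][:,:2]; print('panel',len(P),cv2.minAreaRect(P.astype(np.float32)))
m=(f[...,2]>.125)&(f[...,2]<.15)&(b.min(-1)>120)&(f[...,0]>.4)&(f[...,0]<.9)&(abs(f[...,1])<.5)
P=f[m]; print('white',len(P),cv2.minAreaRect(P[:,:2].astype(np.float32)))
m=(b[...,0]>b[...,1]+60)&(f[...,2]>.12)&(f[...,2]<.24)&(f[...,0]>.4)&(f[...,0]<.9)&(abs(f[...,1])<.4)
vv,uu=np.where(m);print([(u,v,*np.round(f[v,u],3)) for u,v in zip(uu,vv)][::3])
m=(b.max(-1)<60)&(f[...,2]>.12)&(f[...,2]<.22)&(f[...,0]>.4)&(f[...,0]<.9)&(abs(f[...,1])<.4)
vv,uu=np.where(m);print([(u,v,*np.round(f[v,u],3)) for u,v in zip(uu,vv) if u>335][::3])
E
```

```text
panel 821 ((0.5554522275924683, 0.39585959911346436), (0.19121626019477844, 0.8710788488388062), 9.653285026550293)
white 1174 ((0.650588870048523, 0.08633363246917725), (0.8641527891159058, 0.1911252737045288), 68.0340805053711)
[(np.int64(271), np.int64(154), np.float64(0.454), np.float64(-0.218), np.float64(0.164)), (np.int64(269), np.int64(155), np.float64(0.46), np.float64(-0.223), np.float64(0.164)), (np.int64(272), np.int64(155), np.float64(0.456), np.float64(-0.213), np.float64(0.163)), (np.int64(270), np.int64(156), np.float64(0.463), np.float64(-0.218), np.float64(0.163)), (np.int64(273), np.int64(156), np.float64(0.458), np.float64(-0.209), np.float64(0.161)), (np.int64(272), np.int64(157), np.float64(0.466), np.float64(-0.21), np.float64(0.163)), (np.int64(349), np.int64(197), np.float64(0.588), np.float64(0.089), np.float64(0.173)), (np.int64(351), np.int64(198), np.float64(0.587), np.float64(0.095), np.float64(0.168)), (np.int64(352), np.int64(199), np.float64(0.591), np.float64(0.099), np.float64(0.169)), (np.int64(352), np.int64(201), np.float64(0.592), np.float64(0.1
[... 300 characters left out ...]
(361), np.int64(193), np.float64(0.596), np.float64(0.126), np.float64(0.209)), (np.int64(358), np.int64(194), np.float64(0.601), np.float64(0.118), np.float64(0.208)), (np.int64(361), np.int64(194), np.float64(0.596), np.float64(0.126), np.float64(0.205)), (np.int64(358), np.int64(195), np.float64(0.606), np.float64(0.119), np.float64(0.209)), (np.int64(356), np.int64(196), np.float64(0.607), np.float64(0.113), np.float64(0.205)), (np.int64(359), np.int64(196), np.float64(0.604), np.float64(0.122), np.float64(0.204)), (np.int64(356), np.int64(197), np.float64(0.607), np.float64(0.113), np.float64(0.2)), (np.int64(359), np.int64(197), np.float64(0.605), np.float64(0.122), np.float64(0.201))]
```

View pics/c1.png

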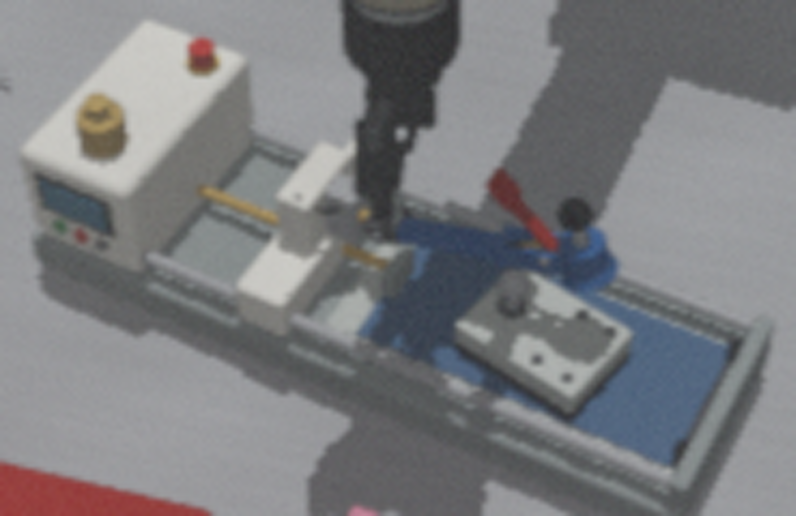

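The crop shows knob at (576,213), paddle (505,188), ball (516,292), sled top corners (457,325),(520,270),(632,335),(573,405), drive box top corners (148,22),(247,62),(130,195),(25,152), in crop pixels.

```bash
cat >> h.py <<'E'
def ray(n,u,v,z):
    c=ctrl.camera_info(n);K=np.array(c['camera_matrix']);R=np.array(c['R']);C=-R.T@np.array(c['t'])
    d=R.T@np.linalg.inv(K)@[u,v,1]; return C+d*(z-C[2])/d[2]
E
python3 - <<'E'
from h import *
W,im=cloud('scene','s0')
px=lambda p:(225+p[0]/4.3-.4,145+p[1]/4.3-.4)
for nm,z,ps in [('box',.142,[(148,22),(247,62),(130,195),(25,152)]),('sledtop',.082,[(457,325),(520,270),(632,335),(573,405)]),('ball',.113,[(516,292)]),('knob',.2,[(576,213)]),('paddle',.18,[(505,188)]),('panelend',.052,[(728,342),(660,470)])]:
    for p in ps:
        u,v=px(p); print(nm,np.round(ray('scene',u,v,z),4),np.round(W[int(round(v)),int(round(u))],3))
E
```

```text
box [ 0.4202 -0.2777  0.142 ] [ 0.422 -0.277  0.143]
box [ 0.4457 -0.1818  0.142 ] [ 0.303 -0.242  0.001]
box [ 0.6092 -0.2196  0.142 ] [ 0.604 -0.222  0.136]
box [ 0.5872 -0.3155  0.142 ] [ 0.586 -0.318  0.14 ]
sledtop [0.6209 0.0401 0.082 ] [0.621 0.04  0.083]
sledtop [0.5556 0.0736 0.082 ] [0.601 0.083 0.138]
sledtop [0.5965 0.1689 0.082 ] [0.572 0.169 0.049]
sledtop [0.6712 0.1395 0.082 ] [0.662 0.139 0.068]
ball [0.6035 0.0804 0.113 ] [0.604 0.082 0.112]
knob [0.5937 0.1184 0.2   ] [0.602 0.121 0.21 ]
paddle [0.5644 0.0608 0.18  ] [0.58  0.064 0.199]
panelend [0.5602 0.2392 0.052 ] [0.553 0.239 0.044]
panelend [0.6898 0.2092 0.052 ] [0.7   0.209 0.065]
```

>>> jog_arm(
  steps=[
    {"linear": [0.03,-0.0075,-0.01],"delta_rot": [0,0,0],"grip": 0.085},
    {"linear": [0.03,-0.0075,-0.01],"delta_rot": [0,0,0],"grip": 0.085},
    {"linear": [0.03,-0.0075,-0.01],"delta_rot": [0,0,5.5],"grip": 0.085},
    {"linear": [0.03,-0.0045,0],"delta_rot": [0,0,5.5],"grip": 0.085},
    {"linear": [0,0,0],"delta_rot": [0,0,0],"grip": 0.06},
    {"linear": [0,0,0],"delta_rot": [0,0,0],"grip": 0.06},
    {"linear": [0,0,0],"delta_rot": [0,0,0],"grip": 0.06},
  ],
  newtons=30,
)

```text
t: 0.8
tool_pos: [0.6007, 0.1195, 0.2606]
tool_rot: [-2.424, -1.998, 0.002]
contact_force: [0.1, -0.5, 0.6]
opening: 0.0597
grip_force: 0.0
```

```bash
python3 - <<'E'
from h import *
im,d=snap('wrist','w1'); z=np.load('pics/w1.npz'); print(z['p'],Rn.from_rotvec(z['r']).as_matrix().round(3))
W,im=cloud('wrist','w1'); f=W;b=im.astype(int)
kn=(b.max(-1)<70)&(f[...,2]>.17)&(f[...,2]<.225)&(np.hypot(f[...,0]-.594,f[...,1]-.118)<.03)
P=f[kn]; v,u=np.where(kn); print('knob',len(P),u.mean(),v.mean(),P.mean(0))
from scipy.optimize import least_squares
if len(P)>20:
    s=least_squares(lambda c:np.linalg.norm(P-c,axis=1)-.0125,[.594,.118,.2],loss='soft_l1',f_scale=.002); print('knobfit',s.x,np.sqrt(np.mean(s.fun**2)))
m=(f[...,2]>.09)&(f[...,2]<.135)&(np.hypot(f[...,0]-.6,f[...,1]-.08)<.02)
P=f[m];v,u=np.where(m); print('ball',len(P)); 
if len(P)>20: s=least_squares(lambda c:np.linalg.norm(P-c,axis=1)-.0125,[.6,.08,.112],loss='soft_l1',f_scale=.002); print(s.x,np.sqrt(np.mean(s.fun**2)),u.mean(),v.mean())
E
```

```text
[0.60072881 0.11954756 0.2606039 ] [[ 0.191  0.982 -0.001]
 [ 0.982 -0.191 -0.   ]
 [-0.001 -0.001 -1.   ]]
knob 1209 312.48221670802315 218.72952853598014 [0.59439871 0.11920648 0.20704465]
knobfit [0.59368302 0.11625264 0.19866899] 0.0004900247485060131
ball 117
[0.59254106 0.07526994 0.10972453] 0.0026324621677694037 331.95726495726495 230.56410256410257
```

View pics/w1.png

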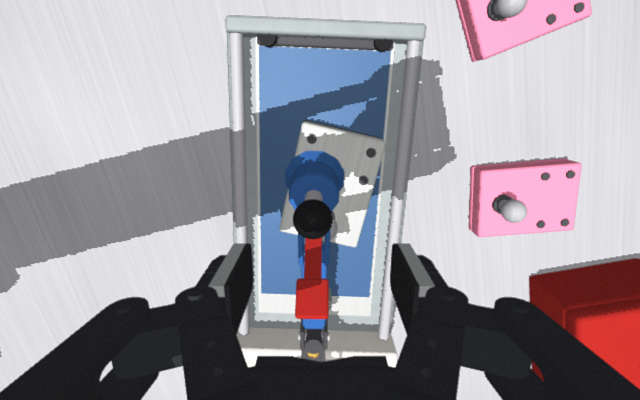

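Wrist view: knob at (312,219), paddle at (312,300) — the bar is aligned with the tool. The ball is hidden under the knob. The knob fit is good to 0.5 mm, so I descend and grip.

>>> jog_arm(
  steps=[
    {"linear": [-0.0046,-0.0062,0.02],"delta_rot": [0,0,0],"grip": 0.06},
    {"linear": [0,0,0.03],"delta_rot": [0,0,0],"grip": 0.06},
    {"linear": [0,0,0.03],"delta_rot": [0,0,0],"grip": 0.06},
    {"linear": [0,0,0],"delta_rot": [0,0,0],"grip": 0.06},
    {"linear": [0,0,0],"delta_rot": [0,0,0],"grip": 0.015},
    {"linear": [0,0,0],"delta_rot": [0,0,0],"grip": 0.015},
    {"linear": [0,0,0],"delta_rot": [0,0,0],"grip": 0.015},
    {"linear": [0,0,0],"delta_rot": [0,0,0],"grip": 0.015},
    {"linear": [0,0,0],"delta_rot": [0,0,0],"grip": 0.015},
  ],
  newtons=40,
)

```text
t: 1.75
tool_pos: [0.595, 0.1173, 0.1832]
tool_rot: [2.423, 1.997, 0.005]
contact_force: [1.0, 1.0, 2.8]
opening: 0.023
grip_force: 39.2
```

```bash
python3 - <<'E'
from h import *
from scipy.optimize import least_squares
W,im=cloud('scene','s0'); 
for nm,c0,lo in [('ball',[.6,.079,.110],.1),('knob',[.594,.117,.199],.18)]:
    m=(W[...,2]>lo)&(np.linalg.norm(W-np.array(c0),axis=-1)<.02); P=W[m]
    s=least_squares(lambda c:np.linalg.norm(P-c,axis=1)-.0125,c0,loss='soft_l1',f_scale=.002); print(nm,len(P),s.x.round(4),np.sqrt(np.mean(s.fun**2)))
E
```

```text
ball 46 [0.594  0.0749 0.1091] 0.0017877690326947014
knob 60 [0.5955 0.1174 0.1987] 0.0015864899397648076
```

```bash
python3 - <<'E'
from h import *
W,im=cloud('wrist','w1')
cv2.imwrite('pics/c2.png',cv2.resize(im[105:265,260:400],None,fx=3.7,fy=3.7,interpolation=cv2.INTER_CUBIC)[:,:,::-1])
g=im.astype(int); f=W
m=(abs(f[...,2]-.082)<.004)&(np.hypot(f[...,0]-.612,f[...,1]-.105)<.09)
m&=(g.max(-1)-g.min(-1)<40)
n,l,st,_=cv2.connectedComponentsWithStats(m.astype(np.uint8)); 
keep=np.isin(l,[i for i in range(1,n) if st[i,4]>40]); P=f[keep][:,:2].astype(np.float32)
r=cv2.minAreaRect(P); print(len(P),r,cv2.boxPoints(r))
W,im=cloud('scene','s0')
c=ctrl.camera_info('scene'); 
for X in ([.594,.0749,.1091],[.5985,.0782,.110]):
    q=np.array(c['camera_matrix'])@(np.array(c['R'])@X+c['t']); q=q[:2]/q[2]; print(q,(q+.4-[225,145])*4.3)
E
```

```text
5226 ((0.6056262850761414, 0.10258905589580536), (0.10933838784694672, 0.08008027076721191), 65.79978942871094) [[0.5466946  0.06913778]
 [0.6197373  0.03631076]
 [0.664558   0.13604033]
 [0.59151524 0.16886735]]
[343.54411586 210.74598108] [511.45969819 284.42771866]
[344.23829397 211.80503819] [514.44466408 288.98166421]
```

View pics/c2.png

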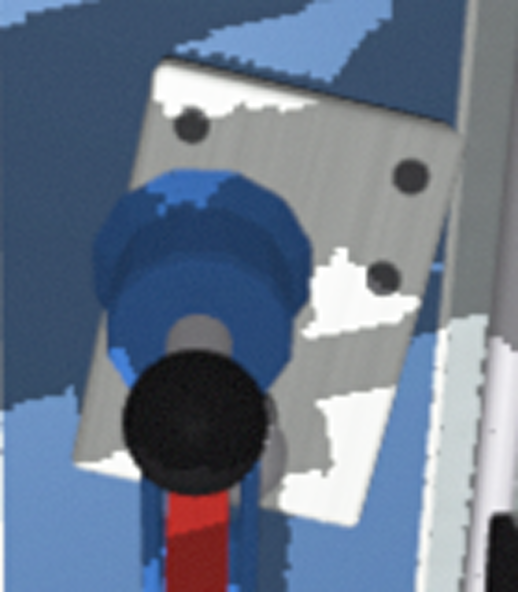

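Ball/stud located at (0.5935, 0.0752): the sled rectangle is 109×80 mm and agrees with the sphere fits. I'll lift the bar slightly so the jaw passes over the ball, then draw it back.

>>> jog_arm(
  steps=[
    {"linear": [0,0,-0.008],"delta_rot": [0,0,0],"grip": 0.015},
    {"linear": [0,0,-0.008],"delta_rot": [0,0,0],"grip": 0.015},
    {"linear": [0,0,-0.004],"delta_rot": [0,0,0],"grip": 0.015},
    {"linear": [0,0,0],"delta_rot": [0,0,0],"grip": 0.015},
    {"linear": [0,0,0],"delta_rot": [0,0,0],"grip": 0.015},
  ],
)

```text
t: 2.25
tool_pos: [0.593, 0.1168, 0.1996]
tool_rot: [-2.423, -1.997, 0.004]
contact_force: [0.7, -1.6, -12.8]
opening: 0.0224
grip_force: 39.7
```

>>> jog_arm(
  steps=[
    {"linear": [-0.008,0.0011,0],"delta_rot": [0,0,0],"grip": 0.015},
    {"linear": [-0.008,0.0011,0],"delta_rot": [0,0,0],"grip": 0.015},
    {"linear": [-0.008,0.0011,0],"delta_rot": [0,0,0],"grip": 0.015},
    {"linear": [-0.008,0.0011,0],"delta_rot": [0,0,0],"grip": 0.015},
    {"linear": [-0.008,0.0011,0],"delta_rot": [0,0,0],"grip": 0.015},
    {"linear": [-0.008,0.0011,0],"delta_rot": [0,0,0],"grip": 0.015},
    {"linear": [-0.008,0.001,0],"delta_rot": [0,0,3.4],"grip": 0.015},
    {"linear": [0,0,0],"delta_rot": [0,0,0],"grip": 0.015},
    {"linear": [0,0,0],"delta_rot": [0,0,0],"grip": 0.015},
  ],
)

```text
t: 3.15
tool_pos: [0.5909, 0.0594, 0.2012]
tool_rot: [2.48, 1.925, -0.001]
contact_force: [-0.5, -1.2, -12.4]
opening: 0.0222
grip_force: 39.8
```

```bash
python3 - <<'E'
from h import *
from scipy.optimize import least_squares
snap('wrist','w2');a,_=snap('scene','s2')
W,im=cloud('wrist','w2');o=ctrl.get_obs();p=o['tool_pos'];print(p,Rn.from_rotvec(o['tool_rot']).as_matrix().round(3),o['contact_force'])
cv2.imwrite('pics/c3.png',np.hstack([cv2.resize(im[80:340,180:460],(420,390)),cv2.resize(a[160:255,310:400],(370,390),interpolation=cv2.INTER_CUBIC)])[:,:,::-1])
f=W;b=im.astype(int)
m=(abs(f[...,2]-.082)<.004)&(np.hypot(f[...,0]-.606,f[...,1]-.103)<.075)&(b.max(-1)-b.min(-1)<40)
n,l,st,_=cv2.connectedComponentsWithStats(m.astype(np.uint8))
P=f[np.isin(l,[i for i in range(1,n) if st[i,4]>40])][:,:2].astype(np.float32); r=cv2.minAreaRect(P); print(r)
# blue socket+bar points
m=(b[...,2]>b[...,0]+40)&(f[...,2]>.10)&(f[...,2]<.2)&(np.hypot(f[...,0]-p[0],f[...,1]-p[1])<.06)
P=f[m]; print(len(P),P.mean(0),P.min(0),P.max(0))
E
```

```text
[0.5908717  0.06009015 0.20122598] [[ 0.248  0.969  0.   ]
 [ 0.969 -0.248 -0.001]
 [-0.001  0.001 -1.   ]] [  0.95757025  -2.02322609 -10.81860786]
((0.6053646206855774, 0.10209883749485016), (0.1097070574760437, 0.08010085672140121), 65.8479995727539)
5505 [0.59581571 0.07924577 0.17937344] [0.56479148 0.00070297 0.14420275] [0.61828426 0.09971775 0.19988965]
```

View pics/c3.png

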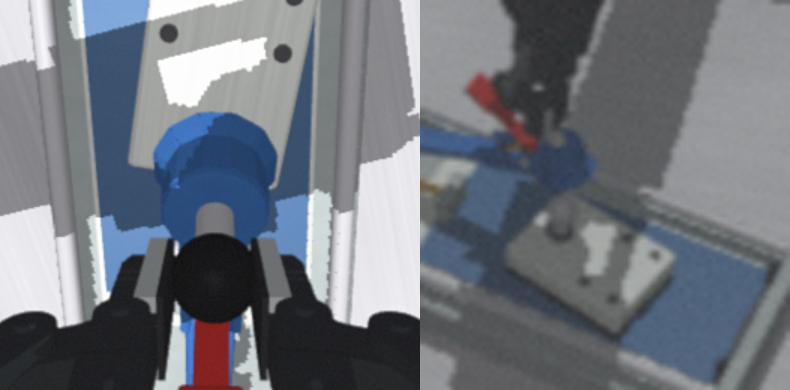

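Sled unmoved; socket stands above the ball (right panel: ball at about (560,222), socket (562,165)). Lowering most of the way now.

>>> jog_arm(
  steps=[
    {"linear": [0.001,-0.0005,0.004],"delta_rot": [0,0,0],"grip": 0.015},
    {"linear": [0.001,-0.0005,0.004],"delta_rot": [0,0,0],"grip": 0.015},
    {"linear": [0.001,-0.0004,0.004],"delta_rot": [0,0,0],"grip": 0.015},
    {"linear": [0.001,0,0.004],"delta_rot": [0,0,0],"grip": 0.015},
    {"linear": [0.001,0,0.004],"delta_rot": [0,0,0],"grip": 0.015},
    {"linear": [0.001,0,0.004],"delta_rot": [0,0,0],"grip": 0.015},
    {"linear": [0.001,0,0.004],"delta_rot": [0,0,0],"grip": 0.015},
    {"linear": [0.001,0,0.004],"delta_rot": [0,0,0],"grip": 0.015},
    {"linear": [0.001,0,0.003],"delta_rot": [0,0,0],"grip": 0.015},
    {"linear": [0,0,0],"delta_rot": [0,0,0],"grip": 0.015},
  ],
)

```text
t: 4.25
tool_pos: [0.5943, 0.0702, 0.1707]
tool_rot: [2.478, 1.924, 0.01]
contact_force: [0.6, 0.6, 6.5]
opening: 0.0225
grip_force: 41.3
```

>>> jog_arm(
  steps=[
    {"linear": [0,-0.002,0.002],"delta_rot": [0,0,0],"grip": 0.015},
    {"linear": [0,0,0],"delta_rot": [0,0,0],"grip": 0.015},
    {"linear": [0,0,0],"delta_rot": [0,0,0],"grip": 0.015},
  ],
)

```text
t: 4.55
tool_pos: [0.5928, 0.0705, 0.1693]
tool_rot: [2.477, 1.923, 0.011]
contact_force: [1.3, -0.5, 6.0]
opening: 0.0222
grip_force: 41.3
```

>>> jog_arm(
  steps=[
    {"linear": [0.0005,0,0.004],"delta_rot": [0,0,0],"grip": 0.015},
    {"linear": [0.0005,0,0.004],"delta_rot": [0,0,0],"grip": 0.015},
    {"linear": [0.0005,0,0.004],"delta_rot": [0,0,0],"grip": 0.015},
    {"linear": [0.0005,0,0.004],"delta_rot": [0,0,0],"grip": 0.015},
    {"linear": [0,0,0],"delta_rot": [0,0,0],"grip": 0.015},
    {"linear": [0,0,0],"delta_rot": [0,0,0],"grip": 0.015},
  ],
)

```text
t: 5.15
tool_pos: [0.5929, 0.0725, 0.1527]
tool_rot: [2.478, 1.923, 0.009]
contact_force: [0.6, 0.5, 5.5]
opening: 0.0223
grip_force: 41.6
```

>>> jog_arm(
  steps=[
    {"linear": [0.0004,0,0.002],"delta_rot": [0,0,0],"grip": 0.015},
    {"linear": [0.0004,0,0.002],"delta_rot": [0,0,0],"grip": 0.015},
    {"linear": [0.0003,0,0.001],"delta_rot": [0,0,0],"grip": 0.015},
    {"linear": [0,0,0],"delta_rot": [0,0,0],"grip": 0.015},
  ],
)

```text
t: 5.55
tool_pos: [0.5933, 0.0737, 0.1478]
tool_rot: [2.478, 1.923, 0.01]
contact_force: [0.5, 2.0, 7.2]
opening: 0.0225
grip_force: 41.7
```

>>> jog_arm(
  steps=[
    {"linear": [0.0002,0,0.001],"delta_rot": [0,0,0],"grip": 0.015},
    {"linear": [0.0002,0,0.001],"delta_rot": [0,0,0],"grip": 0.015},
    {"linear": [0.0002,0,0.001],"delta_rot": [0,0,0],"grip": 0.015},
    {"linear": [0,0,0],"delta_rot": [0,0,0],"grip": 0.015},
  ],
)

```text
t: 5.95
tool_pos: [0.5936, 0.0744, 0.145]
tool_rot: [2.478, 1.923, 0.01]
contact_force: [0.9, 1.7, 6.6]
opening: 0.0225
grip_force: 41.8
```

>>> jog_arm(
  steps=[
    {"linear": [0.0002,0,0.001],"delta_rot": [0,0,0],"grip": 0.015},
    {"linear": [0.0002,0,0.001],"delta_rot": [0,0,0],"grip": 0.015},
    {"linear": [0.0002,0,0.001],"delta_rot": [0,0,0],"grip": 0.015},
    {"linear": [0,0,0],"delta_rot": [0,0,0],"grip": 0.015},
  ],
)

```text
t: 6.35
tool_pos: [0.5941, 0.0752, 0.1428]
tool_rot: [2.478, 1.923, 0.012]
contact_force: [-0.3, 2.6, 8.0]
opening: 0.0224
grip_force: 42.1
```

>>> jog_arm(
  steps=[
    {"linear": [0,0,0.001],"delta_rot": [0,0,0],"grip": 0.015},
    {"linear": [0,0,0.001],"delta_rot": [0,0,0],"grip": 0.015},
    {"linear": [0,0,0],"delta_rot": [0,0,0],"grip": 0.015},
    {"linear": [0,0,0],"delta_rot": [0,0,0],"grip": 0.015},
  ],
)

```text
t: 6.75
tool_pos: [0.5943, 0.0756, 0.1413]
tool_rot: [2.478, 1.924, 0.014]
contact_force: [0.1, 4.2, 9.7]
opening: 0.0222
grip_force: 42.2
```

>>> jog_arm(
  steps=[
    {"linear": [0.001,0,0],"delta_rot": [0,0,0],"grip": 0.015},
    {"linear": [0.0005,0,0],"delta_rot": [0,0,0],"grip": 0.015},
    {"linear": [0,0,0],"delta_rot": [0,0,0],"grip": 0.015},
  ],
)

```text
t: 7.05
tool_pos: [0.5942, 0.0761, 0.1403]
tool_rot: [2.477, 1.923, 0.01]
contact_force: [0.9, 1.0, 6.9]
opening: 0.0222
grip_force: 41.9
```

>>> jog_arm(
  steps=[
    {"linear": [0.0004,0,0.001],"delta_rot": [0,0,0],"grip": 0.015},
    {"linear": [0.0003,0,0.001],"delta_rot": [0,0,0],"grip": 0.015},
    {"linear": [0,0,0],"delta_rot": [0,0,0],"grip": 0.015},
    {"linear": [0,0,0],"delta_rot": [0,0,0],"grip": 0.015},
  ],
)

```text
t: 7.45
tool_pos: [0.5944, 0.0766, 0.139]
tool_rot: [2.477, 1.923, 0.009]
contact_force: [-1.7, -0.3, 9.8]
opening: 0.0222
grip_force: 42.3
```

>>> jog_arm(
  steps=[
    {"linear": [0,0,0.001],"delta_rot": [0,0,0],"grip": 0.015},
    {"linear": [0,0,0.001],"delta_rot": [0,0,0],"grip": 0.015},
    {"linear": [0,0,0],"delta_rot": [0,0,0],"grip": 0.015},
    {"linear": [0,0,0],"delta_rot": [0,0,0],"grip": 0.015},
  ],
)

```text
t: 7.85
tool_pos: [0.5946, 0.0765, 0.1387]
tool_rot: [2.477, 1.923, 0.01]
contact_force: [-5.6, -0.6, 16.9]
opening: 0.0225
grip_force: 42.9
```

>>> jog_arm(
  steps=[
    {"linear": [0,-0.001,-0.001],"delta_rot": [0,0,0],"grip": 0.015},
    {"linear": [0,-0.0005,0],"delta_rot": [0,0,0],"grip": 0.015},
    {"linear": [0,0,0],"delta_rot": [0,0,0],"grip": 0.015},
    {"linear": [0,0,0],"delta_rot": [0,0,0],"grip": 0.015},
  ],
)

```text
t: 8.25
tool_pos: [0.5942, 0.0766, 0.1389]
tool_rot: [2.475, 1.921, 0.013]
contact_force: [0.8, -0.6, 10.7]
opening: 0.0224
grip_force: 42.2
```

```bash
python3 - <<'E'
from h import *
snap('wrist','w3');a,_=snap('scene','s3')
W,im=cloud('wrist','w3');o=ctrl.get_obs();p=o['tool_pos'];print(p,o['contact_force'])
cv2.imwrite('pics/c4.png',np.hstack([cv2.resize(im[80:400,140:500],(439,390)),cv2.resize(a[160:255,310:400],(360,390),interpolation=cv2.INTER_CUBIC)])[:,:,::-1])
f=W;b=im.astype(int)
m=(abs(f[...,2]-.082)<.004)&(np.hypot(f[...,0]-.606,f[...,1]-.103)<.075)&(b.max(-1)-b.min(-1)<40)
n,l,st,_=cv2.connectedComponentsWithStats(m.astype(np.uint8))
P=f[np.isin(l,[i for i in range(1,n) if st[i,4]>40])][:,:2].astype(np.float32); r=cv2.minAreaRect(P); print(r)
# socket flat top plane
m=(b[...,2]>b[...,0]+40)&(f[...,2]>.115)&(f[...,2]<.16)&(np.hypot(f[...,0]-p[0],f[...,1]-p[1])<.03)
P=f[m]; print('blue top',len(P),np.percentile(P[:,2],[5,25,50,75,95]),P.mean(0),P.max(0))
A=np.c_[P,]-P.mean(0); print(np.linalg.svd(A,full_matrices=False)[2][2])
m=(b[...,0]>b[...,1]+70)&(f[...,2]>.1)&(np.hypot(f[...,0]-p[0],f[...,1]-p[1])<.12)
print('red',m.sum(),f[m].min(0),f[m].max(0),f[m].mean(0))
E
```

```text
[0.5942404  0.07662675 0.13896239] [ 0.38408464 -0.50243185 10.62368172]
((0.605463445186615, 0.10236525535583496), (0.10942962020635605, 0.08018713444471359), 65.82704162597656)
blue top 2337 [0.11788899 0.12840001 0.13080941 0.13140473 0.13236123] [0.59525964 0.08375549 0.12918999] [0.61893122 0.09210791 0.15927275]
[0.14487607 0.71802067 0.68077694]
red 1035 [0.57690794 0.03280162 0.1341343 ] [0.5901527  0.04562535 0.15332925] [0.58334677 0.03903095 0.14416667]
```

View pics/c4.png

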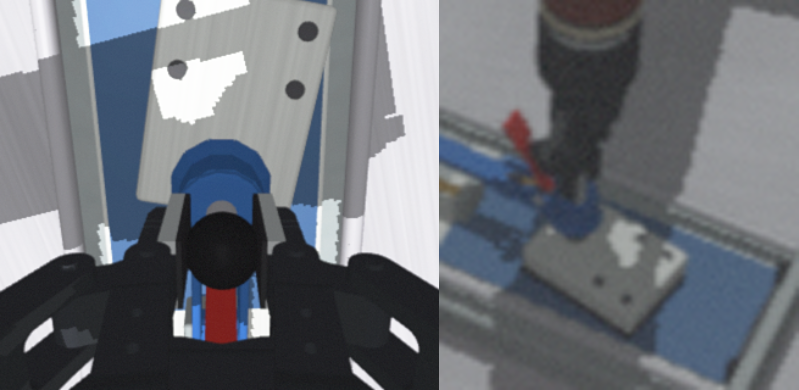

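The picture shows the socket sitting over the ball with the sled unmoved (wrist left panel knob (222,250)). I'll check the seat height against depth bias on the sled top.

```bash
python3 - <<'E'
from h import *
from scipy.optimize import least_squares
for w,c0 in (('w1',[.594,.116,.199]),('w3',[.594,.0766,.155])):
    W,im=cloud('wrist',w); b=im.astype(int); c0=np.array(c0)
    m=(abs(W[...,2]-.082)<.005)&(np.hypot(W[...,0]-.612,W[...,1]-.12)<.04)&(b.max(-1)-b.min(-1)<40)
    m2=(abs(W[...,2]-.052)<.006)&(np.hypot(W[...,0]-.6,W[...,1]-.1)<.15)&(b[...,2]>b[...,0]+30)
    print(w,'sledtop',np.median(W[m][:,2]),'panel',np.median(W[m2][:,2]))
    d=np.linalg.norm(W-c0,axis=-1); k=(b.max(-1)<70)&(d<.016)&(W[...,2]>c0[2]+.002); P=W[k]
    s=least_squares(lambda c:np.linalg.norm(P-c,axis=1)-.0125,c0,loss='soft_l1',f_scale=.001); print('knob',len(P),s.x,np.sqrt(np.mean(s.fun**2)))
W,im=cloud('wrist','w1'); c0=np.array([.5935,.0752,.110])
# ball points only, tight, xy fixed
P=W[(np.linalg.norm(W-c0,axis=-1)<.016)&(W[...,2]>.108)]
print(len(P)); 
for T in (.5935,):
    s=least_squares(lambda z:np.linalg.norm(P-[.5935,.0752,z[0]],axis=1)-.0125,[.11],loss='soft_l1',f_scale=.001); print(s.x,np.percentile(abs(s.fun),[25,50,75]),P.max(0))
E
```

```text
w1 sledtop 0.08181875007193483 panel 0.0517785508466614
knob 1142 [0.59370468 0.11624031 0.19866966] 0.0004994407363113829
w3 sledtop 0.0818212032886456 panel 0.051819793131071254
knob 2922 [0.59278132 0.07359489 0.15712742] 0.0006831107259629747
111
[0.1086873] [0.00015405 0.00033752 0.00061137] [0.60540723 0.08190868 0.12158796]
```

Knob is 1.7 mm short along the bar and about 4 mm above the seat (socket 0.1126, ball 0.1087): it rests on the flare rather than home. I'll shift it forward and continue.

>>> jog_arm(
  steps=[
    {"linear": [0.001,0.0003,0],"delta_rot": [0,0,0],"grip": 0.015},
    {"linear": [0.001,0.0003,0],"delta_rot": [0,0,0],"grip": 0.015},
    {"linear": [0,0,0],"delta_rot": [0,0,0],"grip": 0.015},
    {"linear": [0,0,0],"delta_rot": [0,0,0],"grip": 0.015},
  ],
)

```text
t: 8.75
tool_pos: [0.5946, 0.0772, 0.1389]
tool_rot: [2.475, 1.921, 0.008]
contact_force: [-1.7, -4.8, 12.2]
opening: 0.0221
grip_force: 42.5
```

```bash
python3 - <<'E'
from h import *
from scipy.optimize import least_squares
for n,w in (('wrist','w1'),('scene','s0'),('scene','s2')):
    W,im=cloud(n,w); c=np.array([.5935,.0752,.110]); b=im.astype(int); gray=(b.max(-1)-b.min(-1)<35)
    for it in range(6):
        r=np.linalg.norm(W-c,axis=-1)
        P=W[gray&(abs(r-.0125)<(.004 if it<3 else .0025))&(W[...,2]>c[2]-.006)]
        s=least_squares(lambda c:np.linalg.norm(P-c,axis=1)-.0125,c,loss='soft_l1',f_scale=.001); c=s.x
    print(w,len(P),c.round(4),np.sqrt(np.mean(s.fun**2)), 'top z',P[:,2].max())
W,im=cloud('wrist','w3'); b=im.astype(int)
for nm,m in (('socket blue',(b[...,2]>b[...,0]+40)&(abs(W[...,2]-.131)<.004)),):
    P=W[m&(np.hypot(W[...,0]-.5935,W[...,1]-.077)<.03)]; print(nm,len(P),np.median(P,axis=0),P.min(0),P.max(0))
    A=np.c_[P[:,:2]-[.5935,.0752],np.ones(len(P))]; print(np.linalg.lstsq(A,P[:,2],rcond=None)[0])
print(ctrl.get_obs()['wrist_torque'],ctrl.get_obs()['contact_force'])
E
```

```text
w1 112 [0.593  0.0749 0.109 ] 0.0003942065626556463 top z 0.1215849280369761
s0 40 [0.594  0.0749 0.1088] 0.0010755192751159969 top z 0.12300165430056777
s2 39 [0.5954 0.0747 0.1118] 0.0011921645520256016 top z 0.12431133929856596
socket blue 1764 [0.59583811 0.0829158  0.13102655] [0.58007982 0.06689275 0.1270411 ] [0.60973874 0.09188749 0.134271  ]
[-0.01666091 -0.07516431  0.13141046]
[-0.92254972  0.3978044   0.04046553] [-1.69018961 -4.80977975 12.15946915]
```

>>> jog_arm(
  steps=[
    {"linear": [-0.001,-0.0003,0.0005],"delta_rot": [0,0,0],"grip": 0.015},
    {"linear": [0,-0.001,0],"delta_rot": [0,0,0],"grip": 0.015},
    {"linear": [0,0,0],"delta_rot": [0,0,0],"grip": 0.015},
    {"linear": [0,0,0],"delta_rot": [0,0,0],"grip": 0.015},
  ],
)

```text
t: 9.15
tool_pos: [0.5943, 0.0773, 0.1389]
tool_rot: [2.474, 1.92, 0.014]
contact_force: [2.1, -2.7, 11.4]
opening: 0.0225
grip_force: 42.4
```

>>> jog_arm(
  steps=[
    {"linear": [-0.0008,0.0006,0.0005],"delta_rot": [0,0,0],"grip": 0.015},
    {"linear": [-0.001,0,0],"delta_rot": [0,0,0],"grip": 0.015},
    {"linear": [-0.0005,0,0],"delta_rot": [0,0,0],"grip": 0.015},
    {"linear": [0,0,0],"delta_rot": [0,0,0],"grip": 0.015},
  ],
)

```text
t: 9.55
tool_pos: [0.5944, 0.077, 0.1389]
tool_rot: [2.477, 1.922, 0.019]
contact_force: [1.9, 4.8, 11.6]
opening: 0.0222
grip_force: 42.6
```

>>> jog_arm(
  steps=[
    {"linear": [0.001,-0.0005,0.0005],"delta_rot": [0,0,0],"grip": 0.015},
    {"linear": [0.0005,0,0.0005],"delta_rot": [0,0,0],"grip": 0.015},
    {"linear": [0,0,0],"delta_rot": [0,0,0],"grip": 0.015},
    {"linear": [0,0,0],"delta_rot": [0,0,0],"grip": 0.015},
  ],
)

```text
t: 9.95
tool_pos: [0.5945, 0.0772, 0.1387]
tool_rot: [2.475, 1.921, 0.016]
contact_force: [-0.0, -1.1, 16.6]
opening: 0.0225
grip_force: 42.8
```

Firm stop: Fz 16.6 N, no side force, z fixed — about 10–11 N bears on the ball with the lever open. Now relax, release and rise for a look.

>>> jog_arm(
  steps=[
    {"linear": [0,0,-0.001],"delta_rot": [0,0,0],"grip": 0.015},
    {"linear": [0,0,0],"delta_rot": [0,0,0],"grip": 0.05},
    {"linear": [0,0,0],"delta_rot": [0,0,0],"grip": 0.05},
    {"linear": [0,0,0],"delta_rot": [0,0,0],"grip": 0.05},
    {"linear": [0,0,-0.02],"delta_rot": [0,0,0],"grip": 0.05},
    {"linear": [0,0,-0.03],"delta_rot": [0,0,0],"grip": 0.05},
    {"linear": [0,0,-0.03],"delta_rot": [0,0,0],"grip": 0.05},
    {"linear": [0,0,0],"delta_rot": [0,0,0],"grip": 0.05},
    {"linear": [0,0,0],"delta_rot": [0,0,0],"grip": 0.05},
  ],
)

```text
t: 10.85
tool_pos: [0.5894, 0.0771, 0.2116]
tool_rot: [2.482, 1.925, 0.001]
contact_force: [1.3, 0.5, -0.7]
opening: 0.0498
grip_force: 0.0
```

```bash
python3 - <<'E'
from h import *
from scipy.optimize import least_squares
snap('wrist','w4'); W,im=cloud('wrist','w4'); b=im.astype(int); o=ctrl.get_obs(); print(o['tool_pos'],o['contact_force'])
cv2.imwrite('pics/c5.png',cv2.resize(im[90:370,180:470],None,fx=2.1,fy=2.1)[:,:,::-1])
c0=np.array([.5935,.076,.156]); k=(b.max(-1)<70)&(np.linalg.norm(W-c0,axis=-1)<.017)&(W[...,2]>.158); P=W[k]
s=least_squares(lambda c:np.linalg.norm(P-c,axis=1)-.0125,c0,loss='soft_l1',f_scale=.001); print('knob',len(P),s.x,np.sqrt(np.mean(s.fun**2)))
r=(b[...,0]>b[...,1]+70)&(W[...,2]>.115)&(np.hypot(W[...,0]-.585,W[...,1]-.03)<.06); P=W[r]
t=np.array([.248,.969]); al=(P[:,:2]-s.x[:2])@t; cr=(P[:,:2]-s.x[:2])@[.969,-.248]
for a in np.arange(-.09,-.01,.006):
    q=abs(al-a)<.003
    if q.sum()>3: print(round(a,3),q.sum(),np.median(P[q,2]).round(4),cr[q].min().round(4),cr[q].max().round(4))
m=(b[...,2]>b[...,0]+40)&(abs(W[...,2]-.131)<.006)&(np.hypot(W[...,0]-.5935,W[...,1]-.076)<.02); print('top',m.sum(),np.percentile(W[m][:,2],[10,50,90]))
m=(abs(W[...,2]-.082)<.004)&(np.hypot(W[...,0]-.606,W[...,1]-.103)<.075)&(b.max(-1)-b.min(-1)<40)
print(cv2.minAreaRect(W[m][:,:2].astype(np.float32)),np.median(W[m][:,2]))
E
```

```text
[0.5886498  0.07716219 0.21007804] [ 0.4847528  -0.07996801 -0.53556766]
knob 1283 [0.59255913 0.07423279 0.15719558] 0.00046974821096922617
-0.06 220 0.1829 -0.0111 0.0098
-0.054 703 0.1775 -0.0112 0.01
-0.048 619 0.1673 -0.011 0.0097
-0.042 289 0.1546 -0.006 0.0051
-0.036 240 0.1445 -0.0054 0.0047
-0.03 229 0.1344 -0.0054 0.005
-0.024 29 0.1287 -0.0054 0.0051
top 1109 [0.12924085 0.13099785 0.13198347]
((0.6054551601409912, 0.10222383588552475), (0.10973454266786575, 0.08014177531003952), 65.80062866210938) 0.08178679346252302
```

View pics/c5.png

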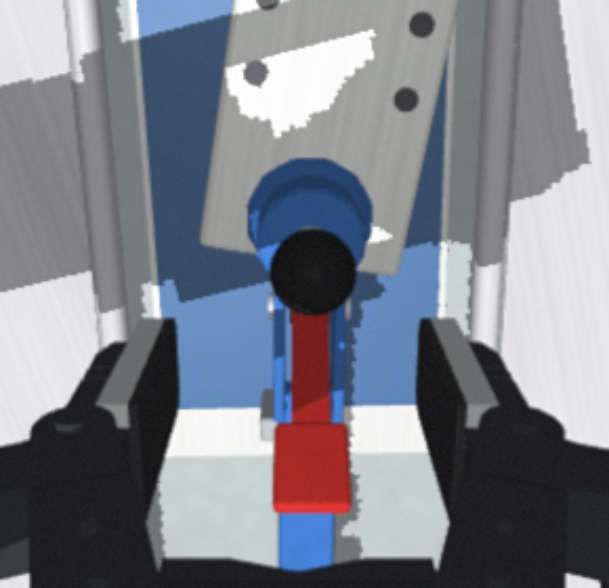

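```bash
python3 - <<'E'
from h import *
from scipy.optimize import least_squares
W,im=cloud('wrist','w1'); b=im.astype(int); gray=(b.max(-1)-b.min(-1)<35)
c=np.array([.593,.0749,.110]); m=gray&(np.linalg.norm(W-c,axis=-1)<.017)&(W[...,2]>.104); P=W[m]
v,u=np.where(m);print(len(P),u.min(),u.max(),v.min(),v.max(),P.min(0),P.max(0))
for z in (.107,.109,.111,.113,.115):
    s=least_squares(lambda c:np.linalg.norm(P-[c[0],c[1],z],axis=1)-.0125,c[:2],loss='soft_l1',f_scale=.0005); print(z,s.x.round(4),s.cost*1e6,np.sqrt(np.median(s.fun**2)))
E
```

```text
112 322 337 218 240 [0.5901456  0.06500782 0.10764585] [0.60540986 0.08190873 0.12157561]
0.107 [0.5945 0.0737] 24.566028784923923 0.0006279779204937941
0.109 [0.593  0.0749] 6.542655964631902 0.00021421786663692184
0.111 [0.592  0.0762] 18.259513585408147 0.0004875853781958714
0.113 [0.5915 0.0775] 37.18057158602387 0.0009364865629263993
0.115 [0.5914 0.0786] 55.13621909945723 0.0011236930239437776
```

The ball fit (z 0.109) and the socket (0.1127) suggest a few mm may remain. I'll press on the knob's top with closed fingers, so that the socket can centre itself freely.

>>> jog_arm(
  steps=[
    {"linear": [-0.0019,0.0045,0],"delta_rot": [0,0,0],"grip": 0.0},
    {"linear": [0,0,0.01],"delta_rot": [0,0,0],"grip": 0.0},
    {"linear": [0,0,0.01],"delta_rot": [0,0,0],"grip": 0.0},
    {"linear": [0,0,0.01],"delta_rot": [0,0,0],"grip": 0.0},
    {"linear": [0,0,0.004],"delta_rot": [0,0,0],"grip": 0.0},
    {"linear": [0,0,0],"delta_rot": [0,0,0],"grip": 0.0},
    {"linear": [0,0,0],"delta_rot": [0,0,0],"grip": 0.0},
  ],
)

```text
t: 11.6
tool_pos: [0.5932, 0.0742, 0.1773]
tool_rot: [-2.482, -1.925, -0.0]
contact_force: [0.1, 0.1, 0.1]
opening: 0.0
grip_force: 0.0
```

>>> jog_arm(
  steps=[
    {"linear": [0,0,0.004],"delta_rot": [0,0,0],"grip": 0.0},
    {"linear": [0,0,0.002],"delta_rot": [0,0,0],"grip": 0.0},
    {"linear": [0,0,0.002],"delta_rot": [0,0,0],"grip": 0.0},
    {"linear": [0,0,0],"delta_rot": [0,0,0],"grip": 0.0},
    {"linear": [0,0,0],"delta_rot": [0,0,0],"grip": 0.0},
  ],
)

```text
t: 12.1
tool_pos: [0.5931, 0.0742, 0.1693]
tool_rot: [-2.482, -1.925, 0.0]
contact_force: [0.6, -0.3, -0.5]
opening: 0.0002
grip_force: 0.0
```

>>> jog_arm(
  steps=[
    {"linear": [0,0,0.001],"delta_rot": [0,0,0],"grip": 0.0},
    {"linear": [0,0,0.001],"delta_rot": [0,0,0],"grip": 0.0},
    {"linear": [0,0,0],"delta_rot": [0,0,0],"grip": 0.0},
  ],
)

```text
t: 12.4
tool_pos: [0.5934, 0.0743, 0.1677]
tool_rot: [2.482, 1.925, 0.001]
contact_force: [0.8, -0.1, 1.6]
opening: 0.0001
grip_force: 0.8
```

>>> jog_arm(
  steps=[
    {"linear": [0,0,0.001],"delta_rot": [0,0,0],"grip": 0.0},
    {"linear": [0,0,0.001],"delta_rot": [0,0,0],"grip": 0.0},
    {"linear": [0,0,0.001],"delta_rot": [0,0,0],"grip": 0.0},
    {"linear": [0,0,0],"delta_rot": [0,0,0],"grip": 0.0},
    {"linear": [0,0,0],"delta_rot": [0,0,0],"grip": 0.0},
  ],
)

```text
t: 12.9
tool_pos: [0.5939, 0.0744, 0.1658]
tool_rot: [2.481, 1.925, 0.003]
contact_force: [-0.4, 1.2, 6.1]
opening: -0.0
grip_force: 3.1
```

>>> jog_arm(
  steps=[
    {"linear": [0,0,0.001],"delta_rot": [0,0,0],"grip": 0.0},
    {"linear": [0,0,0.001],"delta_rot": [0,0,0],"grip": 0.0},
    {"linear": [0,0,0],"delta_rot": [0,0,0],"grip": 0.0},
    {"linear": [0,0,0],"delta_rot": [0,0,0],"grip": 0.0},
  ],
)

```text
t: 13.3
tool_pos: [0.5942, 0.0744, 0.1654]
tool_rot: [2.481, 1.925, 0.004]
contact_force: [-2.3, 0.7, 11.9]
opening: -0.0
grip_force: 5.9
```

>>> jog_arm(
  steps=[
    {"linear": [0,-0.0005,0.001],"delta_rot": [0,0,0],"grip": 0.0},
    {"linear": [0,0,0],"delta_rot": [0,0,0],"grip": 0.0},
    {"linear": [0,0,0],"delta_rot": [0,0,0],"grip": 0.0},
  ],
)

```text
t: 13.6
tool_pos: [0.5942, 0.0744, 0.1653]
tool_rot: [2.48, 1.924, 0.006]
contact_force: [-3.2, 1.1, 15.0]
opening: 0.0003
grip_force: 7.1
```

Now it stopped hard at knob-top 0.1653, i.e. socket at 0.108–0.109, matching the ball: it moved ~2 mm and is now home. Retreat, and move to the front of the paddle.

>>> jog_arm(
  steps=[
    {"linear": [0,0,-0.02],"delta_rot": [0,0,0],"grip": 0.0},
    {"linear": [0,0,-0.022],"delta_rot": [0,0,0],"grip": 0.0},
    {"linear": [-0.016,-0.001,0],"delta_rot": [0,0,0],"grip": 0.0},
    {"linear": [-0.016,0,0],"delta_rot": [0,0,0],"grip": 0.0},
    {"linear": [0,0,0],"delta_rot": [0,0,0],"grip": 0.0},
    {"linear": [0,0,0],"delta_rot": [0,0,0],"grip": 0.0},
  ],
)

```text
t: 14.2
tool_pos: [0.5827, 0.0427, 0.2014]
tool_rot: [-2.482, -1.922, 0.003]
contact_force: [0.1, -0.4, -0.8]
opening: 0.0
grip_force: 0.0
```

```bash
python3 - <<'E'
from h import *
from scipy.optimize import least_squares
snap('wrist','w5'); W,im=cloud('wrist','w5'); b=im.astype(int); o=ctrl.get_obs(); print(o['tool_pos'],o['contact_force'])
c0=np.array([.5935,.0755,.154]); k=(b.max(-1)<70)&(np.linalg.norm(W-c0,axis=-1)<.017)&(W[...,2]>.156); P=W[k]
s=least_squares(lambda c:np.linalg.norm(P-c,axis=1)-.0125,c0,loss='soft_l1',f_scale=.001); print('knob',len(P),s.x,np.sqrt(np.mean(s.fun**2)))
m=(b[...,2]>b[...,0]+40)&(abs(W[...,2]-.131)<.009)&(np.hypot(W[...,0]-.5935,W[...,1]-.076)<.02); print('top',m.sum(),np.percentile(W[m][:,2],[10,50,90]))
E
```

```text
[0.58292652 0.04307431 0.20171122] [ 0.59095148  0.78686755 -0.03595457]
knob 1575 [0.59214214 0.07400514 0.15717336] 0.00044345177047977734
top 1048 [0.12892287 0.13098119 0.13201402]
```

Knob height unchanged (0.1572), and the two presses agree on a firm stop with sticking, symmetric side forces, so I take it as borne home. Next, approach the paddle with closed fingers.

>>> jog_arm(
  steps=[
    {"linear": [0,0,0.015],"delta_rot": [0,0,0],"grip": 0.0},
    {"linear": [0,0,0.014],"delta_rot": [0,0,0],"grip": 0.0},
    {"linear": [0,0,0],"delta_rot": [0,0,0],"grip": 0.0},
    {"linear": [-0.005,0.001,0],"delta_rot": [0,0,0],"grip": 0.0},
    {"linear": [-0.003,0,0],"delta_rot": [0,0,0],"grip": 0.0},
    {"linear": [0,0,0],"delta_rot": [0,0,0],"grip": 0.0},
    {"linear": [0,0,0],"delta_rot": [0,0,0],"grip": 0.0},
  ],
)

```text
t: 14.95
tool_pos: [0.5831, 0.0354, 0.175]
tool_rot: [2.482, 1.925, 0.002]
contact_force: [0.5, 0.1, 0.4]
opening: 0.0001
grip_force: 0.0
```

>>> jog_arm(
  steps=[
    {"linear": [-0.003,0,0.001],"delta_rot": [0,0,0],"grip": 0.0},
    {"linear": [-0.003,0,0.002],"delta_rot": [0,0,0],"grip": 0.0},
    {"linear": [-0.003,0,0.002],"delta_rot": [0,0,0],"grip": 0.0},
    {"linear": [0,0,0],"delta_rot": [0,0,0],"grip": 0.0},
    {"linear": [0,0,0],"delta_rot": [0,0,0],"grip": 0.0},
  ],
)

```text
t: 15.45
tool_pos: [0.5807, 0.0265, 0.1696]
tool_rot: [2.482, 1.925, 0.0]
contact_force: [1.1, 0.9, 2.2]
opening: -0.0003
grip_force: 1.0
```

>>> jog_arm(
  steps=[
    {"linear": [-0.003,0,0.002],"delta_rot": [0,0,0],"grip": 0.0},
    {"linear": [-0.003,0,0.0025],"delta_rot": [0,0,0],"grip": 0.0},
    {"linear": [-0.003,0,0.0025],"delta_rot": [0,0,0],"grip": 0.0},
    {"linear": [-0.002,0,0.002],"delta_rot": [0,0,0],"grip": 0.0},
    {"linear": [0,0,0],"delta_rot": [0,0,0],"grip": 0.0},
  ],
)

```text
t: 15.95
tool_pos: [0.5771, 0.0158, 0.1593]
tool_rot: [-2.482, -1.924, 0.002]
contact_force: [-0.1, 0.9, 0.6]
opening: 0.0004
grip_force: 0.4
```

>>> jog_arm(
  steps=[
    {"linear": [-0.002,0,0.0025],"delta_rot": [0,0,0],"grip": 0.0},
    {"linear": [-0.002,0,0.0025],"delta_rot": [0,0,0],"grip": 0.0},
    {"linear": [-0.002,0,0.0025],"delta_rot": [0,0,0],"grip": 0.0},
    {"linear": [-0.002,0,0.003],"delta_rot": [0,0,0],"grip": 0.0},
    {"linear": [0,0,0],"delta_rot": [0,0,0],"grip": 0.0},
  ],
)

```text
t: 16.45
tool_pos: [0.5751, 0.0082, 0.1486]
tool_rot: [-2.482, -1.924, 0.002]
contact_force: [0.8, -0.4, 0.6]
opening: -0.0001
grip_force: 0.0
```

>>> jog_arm(
  steps=[
    {"linear": [-0.0015,0,0.003],"delta_rot": [0,0,0],"grip": 0.0},
    {"linear": [-0.0015,0,0.003],"delta_rot": [0,0,0],"grip": 0.0},
    {"linear": [-0.001,0,0.003],"delta_rot": [0,0,0],"grip": 0.0},
    {"linear": [-0.001,0,0.002],"delta_rot": [0,0,0],"grip": 0.0},
    {"linear": [0,0,0],"delta_rot": [0,0,0],"grip": 0.0},
  ],
)

```text
t: 16.95
tool_pos: [0.5742, 0.0035, 0.1382]
tool_rot: [-2.482, -1.925, 0.001]
contact_force: [0.1, -0.1, -0.5]
opening: -0.0001
grip_force: 0.0
```

No resistance; the lever has gone on ahead, as after a snap. I'll rise and look.

>>> jog_arm(
  steps=[
    {"linear": [0,0,-0.03],"delta_rot": [0,0,0],"grip": 0.0},
    {"linear": [0,0,-0.03],"delta_rot": [0,0,0],"grip": 0.0},
    {"linear": [-0.02,0,-0.02],"delta_rot": [0,0,0],"grip": 0.0},
    {"linear": [-0.02,0,-0.02],"delta_rot": [0,0,0],"grip": 0.0},
    {"linear": [0,0,0],"delta_rot": [0,0,0],"grip": 0.0},
    {"linear": [0,0,0],"delta_rot": [0,0,0],"grip": 0.0},
  ],
)

```text
t: 17.55
tool_pos: [0.5648, -0.0351, 0.239]
tool_rot: [2.483, 1.924, 0.002]
contact_force: [0.4, -0.3, -0.6]
opening: -0.0004
grip_force: 0.0
```

```bash
python3 - <<'E'
from h import *
from scipy.optimize import least_squares
snap('wrist','w6');a,_=snap('scene','s6'); W,im=cloud('wrist','w6'); b=im.astype(int); o=ctrl.get_obs(); print(o['tool_pos'],o['contact_force'])
cv2.imwrite('pics/c6.png',np.hstack([cv2.resize(im[60:360,170:490],(416,390)),cv2.resize(a[160:255,310:400],(370,390),interpolation=cv2.INTER_CUBIC)])[:,:,::-1])
c0=np.array([.5935,.0755,.154]); k=(b.max(-1)<70)&(np.linalg.norm(W-c0,axis=-1)<.018)&(W[...,2]>.155); P=W[k]
s=least_squares(lambda c:np.linalg.norm(P-c,axis=1)-.0125,c0,loss='soft_l1',f_scale=.001); print('knob',len(P),s.x,np.sqrt(np.mean(s.fun**2)))
r=(b[...,0]>b[...,1]+70)&(W[...,2]>.1)&(np.hypot(W[...,0]-.58,W[...,1]-.01)<.07); P=W[r]
t=np.array([.248,.969]); al=(P[:,:2]-s.x[:2])@t
for c in np.arange(-.105,-.01,.006):
    q=abs(al-c)<.003
    if q.sum()>3: print(round(c,3),q.sum(),np.median(P[q,2]).round(4))
m=(abs(W[...,2]-.082)<.004)&(np.hypot(W[...,0]-.606,W[...,1]-.103)<.075)&(b.max(-1)-b.min(-1)<40)
print(cv2.minAreaRect(W[m][:,:2].astype(np.float32)),np.median(W[m][:,2]))
E
```

```text
[ 0.56400308 -0.03446894  0.23724408] [ 0.00594181  0.47313861 -1.00457732]
knob 1426 [0.59255842 0.07373341 0.15724174] 0.0005488926385443974
-0.099 93 0.1301
-0.093 237 0.1299
-0.087 231 0.1294
-0.081 232 0.129
-0.075 228 0.1282
-0.069 134 0.1266
-0.063 146 0.1262
-0.057 138 0.1258
-0.051 132 0.1255
-0.045 142 0.125
-0.039 142 0.1247
-0.033 143 0.1241
-0.027 73 0.124
((0.5949787497520447, 0.07885779440402985), (0.059134341776371, 0.07991469651460648), 65.83587646484375) 0.08177630357051865
```

View pics/c6.png

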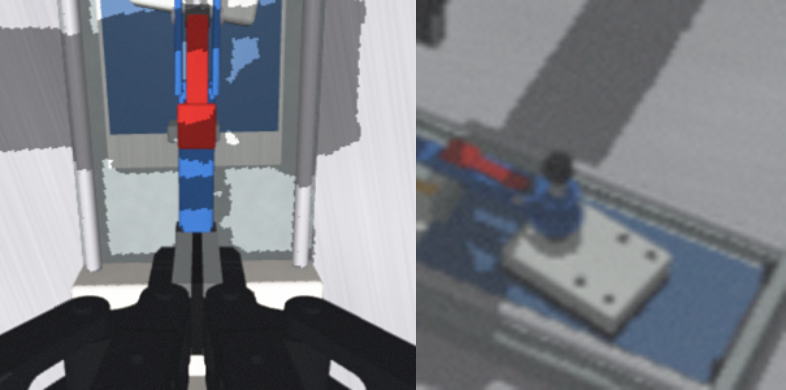

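The wrist panel shows the lever lying flat along the bar (paddle at (197,126)). The scene panel shows the socket on the ball at (555,200), with the sled where it was. The lever slope of 0.062 rad means an angle of about 0.97, inside the band for the jaw under the ball (0.93–1.03). The robot is clear, so I'm handing in.

```bash
python3 -c "
from station import ctrl
print(ctrl.finish_job())"
```

```text
the job is handed in; nothing more can be done
None
```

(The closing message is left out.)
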